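# Sweep the pegs off the ironing board into the pan

### The job

Clear the ironing board for the next garment: with the fingertips, gently sweep the three spring pegs (red, green and yellow) along the board and through the open mouth of the blue pan, until every peg lies wholly inside it. Do not pick up or pinch the pegs, and leave the thread reel, the button pot and the blue chalk on the board where they are.

Things in the scene. Friction and masses are not known exactly. Their poses are not given: they have to be found in the camera images.
- pan: Blue sheet-metal sweep pan screwed to the board: 2 mm floor, walls 3 mm thick and 28 mm high at both x sides and the +y end; open mouth at the -y end. Origin: underside, middle of the inside. Inside faces: x = -110 and +110 mm, back y = +75 mm; mouth y = -75 mm. Outside the mouth a 22 mm lip slopes from the floor down to the board.
- pan_mouth (a point): Middle of the pan's mouth at floor level (2 mm above the board; the board is level at z = 0); its axes are the pan's, +y leads into the pan.
- clip_peg_0: Loose red spring peg (clothes peg) lying flat, 72 mm long along its y, 12 to 18 mm wide along its x, 11 mm high, 11 to 17 g. Origin: centre of its underside.
- peg0_end_a (a point): End of the red peg on its +y side, on its centre line 35 mm from its middle and 5.5 mm above its underside.
- peg0_end_b (a point): End of the red peg on its -y side, on its centre line 35 mm from its middle and 5.5 mm above its underside.
- clip_peg_1: Loose green spring peg (clothes peg) lying flat, 72 mm long along its y, 12 to 18 mm wide along its x, 11 mm high, 11 to 17 g. Origin: centre of its underside.
- peg1_end_a (a point): End of the green peg on its +y side, on its centre line 35 mm from its middle and 5.5 mm above its underside.
- peg1_end_b (a point): End of the green peg on its -y side, on its centre line 35 mm from its middle and 5.5 mm above its underside.
- clip_peg_2: Loose yellow spring peg (clothes peg) lying flat, 72 mm long along its y, 12 to 18 mm wide along its x, 11 mm high, 11 to 17 g. Origin: centre of its underside.
- peg2_end_a (a point): End of the yellow peg on its +y side, on its centre line 35 mm from its middle and 5.5 mm above its underside.
- peg2_end_b (a point): End of the yellow peg on its -y side, on its centre line 35 mm from its middle and 5.5 mm above its underside.
- thread_reel_0: Bystander: loose reel of red thread with white ends, standing, 35 mm diameter, 46 mm high; origin at the centre of its underside.
- button_pot: Bystander: loose white pot with a blue lid, standing, 51 mm diameter, 56 mm high; origin at the centre of its underside.
- tailor_chalk_1: Bystander: loose flat piece of blue tailor's chalk, 39 x 44 x 8 mm; origin at the centre of its underside.

How it is judged (in metres and radians):
At the end, for the whole second after the job is handed in: Both ends of all three pegs are behind the mouth line and between the pan's walls, no higher than the walls (27 mm), the pegs at rest; reel, pot and chalk stand upright (within 0.3 rad) less than 20 mm from where they were (x of peg0_end_a in the frame of pan between -0.113 and 0.113 m and y of peg0_end_a in the frame of pan between -0.077 and 0.078 m and z of each of peg0_end_a, peg0_end_b, peg1_end_a, peg1_end_b, peg2_end_a, peg2_end_b in the frame of pan below 0.027 m and x of peg0_end_b in the frame of pan between -0.113 and 0.113 m and y of peg0_end_b in the frame of pan between -0.077 and 0.078 m and x of peg1_end_a in the frame of pan between -0.113 and 0.113 m and y of peg1_end_a in the frame of pan between -0.077 and 0.078 m and x of peg1_end_b in the frame of pan between -0.113 and 0.113 m and y of peg1_end_b in the frame of pan between -0.077 and 0.078 m and x of peg2_end_a in the frame of pan between -0.113 and 0.113 m and y of peg2_end_a in the frame of pan between -0.077 and 0.078 m and x of peg2_end_b in the frame of pan between -0.113 and 0.113 m and y of peg2_end_b in the frame of pan between -0.077 and 0.078 m and linear speed of each of clip_peg_0, clip_peg_1, clip_peg_2 below 0.02 m/s and distance of each of thread_reel_0, button_pot, tailor_chalk_1 from where it was at the start of the episode below 0.02 m and angle between each of thread_reel_0, button_pot, tailor_chalk_1's own z axis and vertical below 0.3 rad); the robot touches nothing.
It fails at once if a peg is lifted (its underside more than 30 mm above the board) (height (world z) of any of clip_peg_0, clip_peg_1, clip_peg_2 above 0.03 m).
It fails at once if a peg is pinched or pressed by the fingers with more than 30 N (contact force between the fingers and clip_peg_0 above 30 N or contact force between the fingers and clip_peg_1 above 30 N or contact force between the fingers and clip_peg_2 above 30 N).
It fails at once if a bystander is pushed 20 mm or more from its place, or tipped over (distance of any of thread_reel_0, button_pot, tailor_chalk_1 from where it was at the start of the episode above 0.02 m or angle between any of thread_reel_0, button_pot, tailor_chalk_1's own z axis and vertical above 0.3 rad).
It also fails if it takes over 72 s, if anything falls off the work surface, if the arm or the gripper's body presses on something with over 40 N, if the wrist force passes 120 N, or if a joint passes its speed limit or range.

### The arm

A 6-joint arm with a two-finger parallel gripper is mounted at the origin on a cart in front of the work surface, level with it; the furniture and walls round the work are solid. World frame = base frame: x ahead of the robot, y to its left, z up, the work surface at z = 0. Lengths are in m, angles in degrees, forces in N, time in s.
With the tool pointing down it reaches from about 0.325 to 0.75 m from the base axis. Payload 7.6 kg.
Tool frame: the origin (TCP) lies at the very end of the fingers, on their centre line; the grasp point (between the pads) lies 19 mm behind it; z points along the fingers, y is the line along which they close (so a half turn about z gives the same grasp; the last joint's range is limited). The gripper opens to 85 mm and grips with 20 to 120 N. Pads are 22 mm wide; open, the fingers measure 114 mm over their backs; the gripper's body (76 mm by 85 mm) begins 54 mm behind the grasp point. The pads swing forward as they close: fully open they stand 13 mm farther back than shut.
Start: joints at [62.034, 2.991, 80.254, -0, 96.75, -4.028], TCP at [0.213, 0.48, 0.231] pointing down, gripper open.
Joint ranges: [-166.34, 166.34], [-52.06, 124.39], [6.96, 135.62], [-60.46, 240.46], [14.63, 156.25], [-167.68, 167.68]. Speed limits (degrees/s): [147.25, 147.25, 172.46, 180, 180, 180].

### API

Orientations are given as a 3x3 rotation matrix whose columns are the frame's x, y, z axes.
In Python, from plant import status, vision, workorder gives the robot as it stands.
- The arm moves only by the tool play_rows, never from a script. Its argument "steps" is a list of rows, each a list of 3 entries, a list of its own where there are three numbers: the shift along the tool's x, y, z as a fraction of full scale, then the turn about the tool's z as a fraction of full scale, then the closure, from -1 (fully open) to 1 (shut), so that 0 is half open. In form: [[[dx, dy, dz], yaw, gripper], ...]. A call has 1 to 8 rows; each row shifts and turns the commanded pose from where the row before left it, along the tool's axes as they then stand; what a row does not reach is not made up. Full scale, the value 1, is 0.04 m for a shift and 8 degrees for a turn. A row lasts 1/8 s, in which the tool goes at most 62.5 mm and 10.7 degrees, less where a joint would pass 70% of its speed; a pose out of reach is approached as far as the arm can. A call with a number of a shift or a turn outside -1 to 1 is refused whole. A call with a gripper value outside its range is refused whole. The fingers move at their own pace and stop on an object; "grip_force" is the grip in N (left out, the last holds). Time passes only in rows, so rows that do not move let the fingers close. It gives the time, the measured TCP pose, the force, the opening and the grip force at its end, in the units of the state.
- status.get_state(): the state, without advancing time (a new reading comes with each control period).
- vision.snapshot(name): name is "side" or "top" or "wrist"; returns the picture (384x512x3 uint8, red, green, blue); there is no depth.
- vision.camera_model(name): a dict with "fx", "fy", "cx", "cy" (pixels), "R" (3x3) and "t" (3): a world point X has camera coordinates R X + t; the wrist camera has in their place "hand_eye" (4x4, takes a point from camera to tool coordinates, whose origin is the TCP and whose axes are the flange's). Camera axes: x right, y down, z forward; pixel columns grow to the right and rows downward; lengths in m; the calibration is good to about 2 mm. A picture is of the moment at which its call begins: read the wrist's pose just before it. camera_model takes no time and is no camera call.
- workorder.close_job(): hands the job in; it is judged then, once.
The state is a dict: "clock": time; "joint_positions": joint angles; "joint_velocities": joint speeds; "joint_efforts": joint torques, N m; "tool_pos": TCP position; "ee_rot": TCP orientation; "wrist_force": force on the tool from outside, world axes, zero at the start; "torque": the same for the moment, N m; "opening": finger opening in m; "grip_force": force on a finger pad.
Only numpy, scipy, OpenCV 4.12 (cv2) and the standard library are available. Lean on these libraries where they do the work, as an engineer would, in place of code of your own. Each camera call takes 0.05 s, during which the arm holds its last target. There are 200 camera calls.

## Working session

There is one attempt and no reset: what is moved stays moved. The work goes in short steps, Python scripts to look and compute and a tool call to move; the robot and the scene stay as the last step left them, time stands still between calls to the robot, and variables do not carry over. Pictures are saved under pics/ and viewed, at most 10 in all, crops included, and the job is handed in when it is done.

Besides the shell and the picture viewer there is one more tool, called as a command line: name --argument value ..., lists and objects as JSON in quotes. play_rows: Moves the arm, as the interface text tells. Shift numbers are shares of 0.04 m and turn numbers shares of 8 degrees, none past 1 either way. Its arguments: {"type":"object","properties":{"steps":{"type":"array","items":{"type":"array"}},"grip_force":{"type":"number"}},"required":["steps"]}

```bash
mkdir -p pics; cat > h.py <<'E'
import numpy as np, cv2
from plant import status, vision, workorder
def snap(n,f):
    im=vision.snapshot(n); cv2.imwrite('pics/'+f,cv2.cvtColor(im,cv2.COLOR_RGB2BGR)); return im
def ray(n,u,v,z):
    c=vision.camera_model(n); R=np.array(c['R']);t=np.array(c['t']).ravel()
    d=R.T@np.array([(u-c['cx'])/c['fx'],(v-c['cy'])/c['fy'],1]); o=-R.T@t
    return o+d*(z-o[2])/d[2]
E
python3 - <<'E'
from h import *
a=snap('top','top0.png'); snap('side','side0.png')
s=status.get_state(); print(s['clock'],s['tool_pos'],s['ee_rot'],s['opening'])
print([ray('top',u,v,0).round(3) for u,v in [(0,0),(511,0),(0,383),(511,383)]])
E
```

```text
0.1 [0.21287352 0.47963077 0.23058646] [[-9.13995122e-01  4.05724727e-01 -6.02344538e-04]
 [ 4.05725168e-01  9.13994352e-01 -1.18832887e-03]
 [ 6.84050998e-05 -1.33051313e-03 -9.99999113e-01]] 0.08542273550762951
[array([1.034, 0.662, 0.   ]), array([ 1.042, -0.666,  0.   ]), array([0.059, 0.62 , 0.   ]), array([ 0.071, -0.641,  0.   ])]
```

View pics/top0.png

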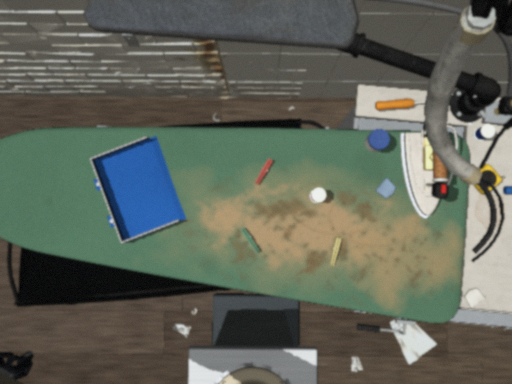

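The top view shows the blue pan at the left, around (138,190), with its mouth facing right. The red peg is at (265,172), green at (251,239) and yellow at (336,251). The pot is at about (380,140), the reel at (318,195) and the chalk at (386,188).

```bash
cat >> h.py <<'E'
HS={'red':((0,110,70),(7,255,255)),'green':((62,100,60),(80,255,255)),'yellow':((20,80,110),(34,255,255)),'blue':((104,150,80),(118,255,255))}
ROI=(85,120,345,290) # u0,v0,u1,v1
def pegs(im):
    hsv=cv2.cvtColor(im,cv2.COLOR_RGB2HSV); out={}
    for c in ('red','green','yellow'):
        m=cv2.inRange(hsv,*[np.array(x) for x in HS[c]])
        if c=='red': m|=cv2.inRange(hsv,(173,110,70),(180,255,255))
        k=np.zeros_like(m);k[ROI[1]:ROI[3],ROI[0]:ROI[2]]=255;m&=k
        n,l,st,ce=cv2.connectedComponentsWithStats(m)
        res=[]
        for i in range(1,n):
            if st[i,4]<25 or st[i,4]>400: continue
            p=np.argwhere(l==i)[:,::-1].astype(np.float32)
            (x,y),(w,h),a=cv2.minAreaRect(p)
            b=cv2.boxPoints(((x,y),(w+1,h+1),a)); 
            s=(b[0]-b[1],b[1]-b[2]); 
            e=((b[0]+b[3])/2,(b[1]+b[2])/2) if np.hypot(*s[0])>np.hypot(*s[1]) else ((b[0]+b[1])/2,(b[2]+b[3])/2)
            E=[ray('top',q[0],q[1],.009)[:2].round(3) for q in e]
            res.append((int(st[i,4]),E,round(float(np.linalg.norm(E[0]-E[1])),3)))
        out[c]=res
    return out
E
python3 - <<'E'
from h import *
a=cv2.cvtColor(cv2.imread('pics/top0.png'),cv2.COLOR_BGR2RGB)
h=cv2.cvtColor(a,cv2.COLOR_RGB2HSV)
for u,v in [(265,172),(251,239),(252,241),(336,251),(138,190),(300,150),(270,215)]: print(u,v,h[v,u])
for k,v in pegs(a).items(): print(k,v)
m=cv2.inRange(h,(104,150,80),(118,255,255)); m[:, 200:]=0
cs=max(cv2.findContours(m,0,2)[0],key=cv2.contourArea)
b=cv2.boxPoints(cv2.minAreaRect(cs)); print(b, [ray('top',*q,.002).round(3) for q in b])
for n,q,z in [('reel',(318,195),.046),('pot',(380,140),.056),('chalk',(386,188),.008)]: print(n,ray('top',*q,z).round(3))
cv2.imwrite('pics/c0.png',cv2.resize(cv2.imread('pics/top0.png')[120:290,80:400],None,fx=2.5,fy=2.5,interpolation=2))
E
```

```text
265 172 [  4 135 157]
251 239 [ 68  71 126]
252 241 [ 64  60 131]
336 251 [ 25  88 192]
138 190 [107 191 176]
300 150 [ 68  72 121]
270 215 [ 20  86 128]
red [(119, [array([ 0.559, -0.011]), array([ 0.62 , -0.045])], 0.07)]
green []
yellow [(85, [array([0.489, 0.099]), array([0.503, 0.032])], 0.068), (74, [array([0.466, 0.054]), array([ 0.479, -0.011])], 0.066), (26, [array([0.475, 0.121]), array([0.456, 0.108])], 0.023), (68, [array([0.459, 0.1  ]), array([0.432, 0.054])], 0.053), (70, [array([ 0.38 , -0.046]), array([ 0.357, -0.063])], 0.029)]
[[ 94.83941 158.05841]
 [155.54015 135.98541]
 [185.49634 218.36496]
 [124.79561 240.43796]] [array([0.621, 0.402, 0.002]), array([0.679, 0.248, 0.002]), array([0.469, 0.168, 0.002]), array([0.413, 0.32 , 0.002])]
reel [ 0.528 -0.16   0.046]
pot [ 0.662 -0.31   0.056]
chalk [ 0.549 -0.336  0.008]
```

View pics/c0.png

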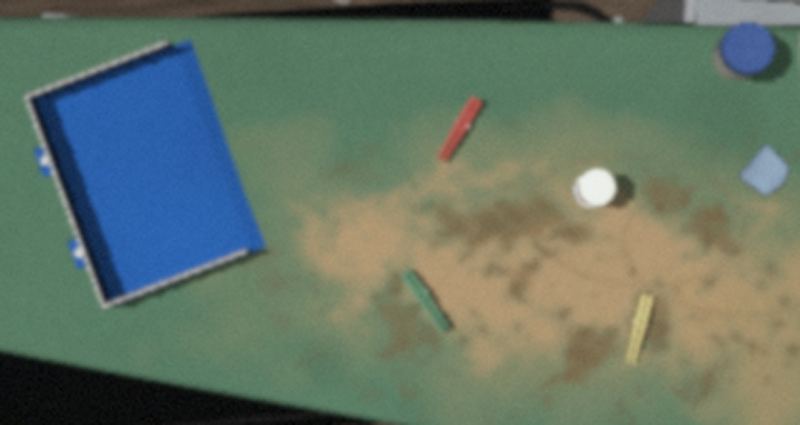

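View pics/side0.png

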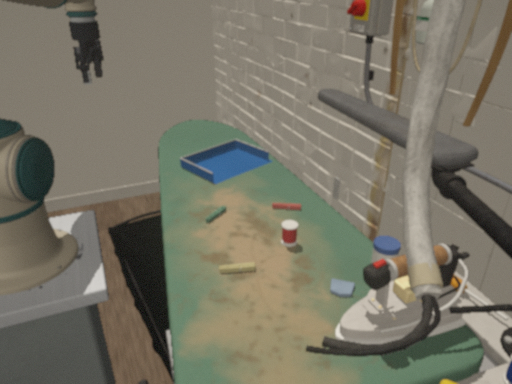

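The side view agrees with the top view: three pegs lying flat, with the pan's mouth facing them. I'll rake with the fingers half open so two prongs push each peg. Red goes first, along world +y.

```bash
cat >> h.py <<'E'
M=np.array([.566,.229]); PX=np.array([.935,.354]); PY=np.array([-.354,.935])
def topan(w): w=np.array(w)[:2]-M; return np.array([w@PX,w@PY]).round(3)   # relative to mouth middle
def toworld(p): return (M+p[0]*PX+p[1]*PY).round(3)
def plan(target,heading=None):
    s=status.get_state(); R=np.array(s['ee_rot']); p=np.array(s['tool_pos'])
    h=np.degrees(np.arctan2(R[1,0],R[0,0]))
    print('t',round(s['clock'],2),'pos',p.round(4),'heading',round(h,1),'open',round(s['opening'],4),'F',np.round(s['wrist_force'],1))
    if target is not None: print('shift units',(R.T@(np.array(target)-p)/.04).round(2))
    if heading is not None: print('yaw units (after shift)',round(((h-heading+180)%360-180)/8,2))
E
python3 - <<'E'
from h import *
for n,a,b in [('red',(271.2,159.2),(258,184)),('green',(243.2,228),(259.2,251.2)),('yellow',(338.8,238),(332.8,264.8))]:
    A,B=ray('top',*a,.009)[:2],ray('top',*b,.009)[:2]; print(n,A.round(3),B.round(3),np.linalg.norm(A-B).round(3),'pan',topan(A),topan(B))
plan((.59,-.085,.09),90)
E
```

```text
red [ 0.62  -0.047] [ 0.557 -0.014] 0.071 pan [-0.047 -0.277] [-0.094 -0.224]
green [0.446 0.022] [ 0.389 -0.018] 0.07 pan [-0.185 -0.151] [-0.253 -0.169]
yellow [ 0.423 -0.217] [ 0.357 -0.202] 0.068 pan [-0.291 -0.366] [-0.348 -0.329]
t 0.1 pos [0.2129 0.4796 0.2306] heading 156.1 open 0.0854 F [ 0.   0.3 -0.2]
shift units [-14.34  -9.07   3.53]
yaw units (after shift) 8.26
```

play_rows --steps '[[[-0.95,-0.6,0],0,0],[[-0.95,-0.6,0],0,0],[[-0.95,-0.6,0],0,0],[[-0.95,-0.6,0],0,0],[[-0.95,-0.6,0],0,0],[[-0.95,-0.6,0],0,0],[[-0.95,-0.6,0],0,0],[[-0.95,-0.6,0],0,0]]' --grip_force 20

```text
clock: 1.1
tool_pos: [0.4134, 0.1797, 0.231]
ee_rot: [[-0.914, 0.406, -0.0], [0.406, 0.914, 0.0], [0.0, -0.0, -1.0]]
wrist_force: [-0.5, 0.5, 0.3]
opening: 0.0429
grip_force: 0.0
```

play_rows --steps '[[[-0.95,-0.6,0.3],0,0],[[-0.95,-0.6,0.4],0,0],[[-0.95,-0.6,0.4],0,0],[[-0.95,-0.6,0.4],0,0],[[-0.95,-0.6,0.4],0,0],[[-0.95,-0.6,0.4],0,0],[[-0.95,-0.6,0.4],0,0]]'

```text
clock: 1.98
tool_pos: [0.5884, -0.0817, 0.1222]
ee_rot: [[-0.914, 0.406, -0.001], [0.406, 0.914, 0.0], [0.001, -0.0, -1.0]]
wrist_force: [1.4, -0.1, 1.1]
opening: 0.0425
grip_force: 0.0
```

play_rows --steps '[[[0,0,0],1,0],[[0,0,0],1,0],[[0,0,0],1,0],[[0,0,0],1,0],[[0,0,0],1,0],[[0,0,0],1,0],[[0,0,0],1,0],[[0,0,0],1,0]]'

```text
clock: 2.98
tool_pos: [0.5876, -0.0804, 0.1227]
ee_rot: [[-0.031, 1.0, -0.001], [1.0, 0.031, 0.0], [0.0, -0.001, -1.0]]
wrist_force: [0.5, -0.1, -0.2]
opening: 0.0428
grip_force: 0.0
```

```bash
python3 - <<'E'
from h import *
plan((.59,-.085,.03),90)
E
```

```text
t 2.98 pos [ 0.5876 -0.0804  0.1227] heading 91.8 open 0.0428 F [ 0.5 -0.1 -0.2]
shift units [-0.12  0.06  2.32]
yaw units (after shift) 0.22
```

play_rows --steps '[[[-0.3,0,0.7],0.2,0],[[0,0,0.8],0,0],[[0,0,0.8],0,0],[[0,0,0.3],0,0],[[0,0,0.1],0,0],[[0,0,0],0,0]]'

```text
clock: 3.72
tool_pos: [0.589, -0.0925, 0.0163]
ee_rot: [[-0.008, 1.0, 0.001], [1.0, 0.008, -0.0], [-0.0, 0.001, -1.0]]
wrist_force: [-0.1, 0.4, 0.8]
opening: 0.0431
grip_force: 0.0
```

```bash
python3 - <<'E'
from h import *
snap('wrist','w0.png'); snap('side','s1.png')
plan(None)
a=cv2.imread('pics/s1.png')[150:290,170:390]; b=cv2.imread('pics/w0.png')
cv2.imwrite('pics/v1.png',np.hstack([cv2.resize(a,(440,300),interpolation=2),cv2.resize(b,(360,300))]))
E
```

```text
t 3.83 pos [ 0.5892 -0.0926  0.0167] heading 90.5 open 0.0426 F [ 0.6 -0.1 -0.7]
```

View pics/v1.png

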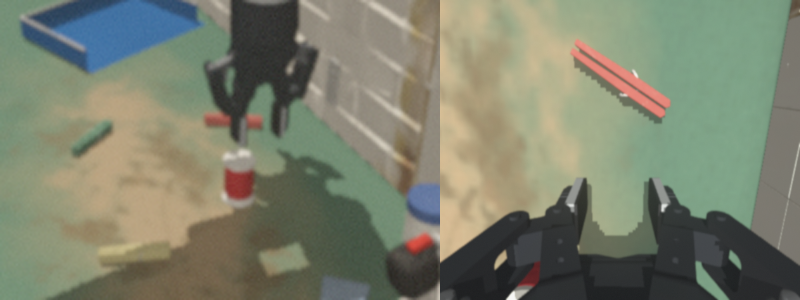

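The wrist view shows the red peg centred ahead of the two prongs, and the side view shows the reel clear. I'll lower in small steps and feel for the board.

play_rows --steps '[[[0,0,0.1],0,0],[[0,0,0.1],0,0],[[0,0,0.05],0,0],[[0,0,0],0,0]]'

```text
clock: 4.32
tool_pos: [0.5882, -0.0924, 0.005]
ee_rot: [[-0.008, 1.0, -0.001], [1.0, 0.008, 0.0], [0.0, -0.001, -1.0]]
wrist_force: [0.9, 0.1, 0.3]
opening: 0.0427
grip_force: 0.0
```

play_rows --steps '[[[0,0,0.07],0,0],[[0,0,0],0,0]]'

```text
clock: 4.58
tool_pos: [0.5882, -0.0924, 0.0022]
ee_rot: [[-0.008, 1.0, -0.0], [1.0, 0.008, 0.0], [0.0, -0.0, -1.0]]
wrist_force: [0.4, -0.2, -0.2]
opening: 0.0427
grip_force: 0.0
```

play_rows --steps '[[[0,0,0.06],0,0],[[0,0,0],0,0]]'

```text
clock: 4.82
tool_pos: [0.5882, -0.0924, -0.0002]
ee_rot: [[-0.008, 1.0, -0.0], [1.0, 0.008, 0.0], [0.0, -0.0, -1.0]]
wrist_force: [0.5, 0.3, 0.5]
opening: 0.0428
grip_force: 0.0
```

play_rows --steps '[[[0,0,0.06],0,0],[[0,0,0],0,0]]'

```text
clock: 5.08
tool_pos: [0.5886, -0.0924, -0.0018]
ee_rot: [[-0.008, 1.0, 0.001], [1.0, 0.008, -0.0], [-0.0, 0.001, -1.0]]
wrist_force: [-0.2, 0.8, 3.1]
opening: 0.0426
grip_force: 2.0
```

The tips touch the board at TCP z = -2 mm. I'll raise 5.5 mm and sweep.

play_rows --steps '[[[0,0,-0.14],0,0],[[0.3,0,0],0,0],[[0.3,0,0],0,0],[[0.3,0,0],0,0],[[0.3,0,0],0,0],[[0.3,0,0],0,0],[[0.3,0,0],0,0],[[0.3,0,0],0,0]]'

```text
clock: 6.08
tool_pos: [0.5876, -0.0076, 0.0033]
ee_rot: [[-0.008, 1.0, 0.0], [1.0, 0.008, 0.0], [0.0, 0.0, -1.0]]
wrist_force: [0.1, -1.0, -0.4]
opening: 0.0425
grip_force: 0.0
```

play_rows --steps '[[[0.3,0,0],0,0],[[0.3,0,0],0,0],[[0.3,0,0],0,0],[[0.3,0,0],0,0],[[0.3,0,0],0,0],[[0.3,0,0],0,0],[[0.3,0,0],0,0],[[0,0,0],0,0]]'

```text
clock: 7.08
tool_pos: [0.5869, 0.0765, 0.0033]
ee_rot: [[-0.009, 1.0, 0.0], [1.0, 0.009, 0.0], [0.0, 0.0, -1.0]]
wrist_force: [0.4, 0.3, -0.1]
opening: 0.0425
grip_force: 0.0
```

```bash
python3 - <<'E'
from h import *
snap('wrist','w1.png'); a=snap('top','t1.png')
plan(None); print(pegs(a)['red'])
a=cv2.imread('pics/t1.png')[120:290,80:300]; b=cv2.imread('pics/w1.png')
cv2.imwrite('pics/v2.png',np.hstack([cv2.resize(a,(400,310),interpolation=2),cv2.resize(b,(400,310))]))
E
```

```text
t 7.17 pos [0.587  0.0756 0.0033] heading 90.5 open 0.0432 F [ 1.3 -0.5  0.7]
[]
```

View pics/v2.png

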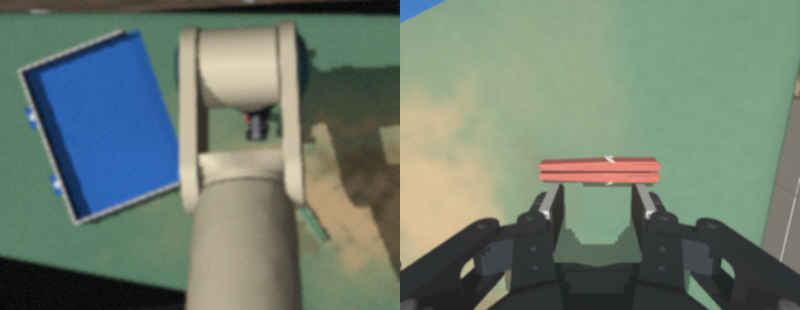

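The red peg now lies flush against both prongs, and the pan is ahead at the upper left. I'll carry on into the pan.

play_rows --steps '[[[0.3,0,0],0,0],[[0.3,0,0],0,0],[[0.3,0,0],0,0],[[0.3,0,0],0,0],[[0.3,0,0],0,0],[[0.3,0,0],0,0],[[0.3,0,0],0,0],[[0.3,0,0],0,0]]'

```text
clock: 8.18
tool_pos: [0.5862, 0.1724, 0.0033]
ee_rot: [[-0.008, 1.0, 0.0], [1.0, 0.008, 0.0], [0.0, 0.0, -1.0]]
wrist_force: [0.0, -0.2, -0.1]
opening: 0.0424
grip_force: 0.0
```

play_rows --steps '[[[0.3,0,0],0,0],[[0.3,0,0],0,0],[[0.3,0,0],0,0],[[0.3,0,0],0,0],[[0.3,0,0],0,0],[[0.3,0,0],0,0],[[0.3,0,0],0,0],[[0.3,0,0],0,0]]'

```text
clock: 9.18
tool_pos: [0.5854, 0.2683, 0.0033]
ee_rot: [[-0.008, 1.0, 0.0], [1.0, 0.008, 0.0], [0.0, 0.0, -1.0]]
wrist_force: [0.0, -0.5, 0.0]
opening: 0.0426
grip_force: 0.0
```

```bash
python3 - <<'E'
from h import *
snap('wrist','w2.png'); plan((.415,-.055,.12),50)
E
```

```text
t 9.22 pos [0.5852 0.2698 0.0034] heading 90.5 open 0.0429 F [-0.7  0.7 -0.5]
shift units [-8.08 -4.33 -2.92]
yaw units (after shift) 5.07
```

View pics/w2.png

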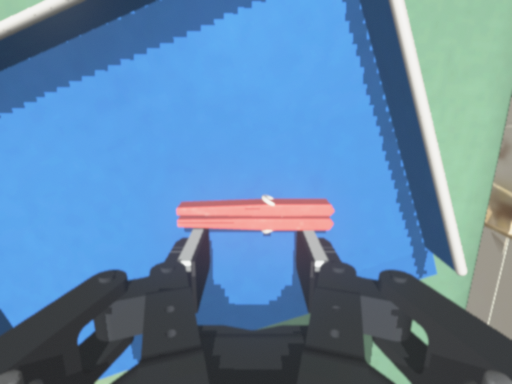

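The red peg is inside the pan and flush on the prongs. I'll push it slightly deeper and retreat. Green points along its path, so I'll first turn it by nudging its far end toward -y with shut fingers.

play_rows --steps '[[[0.3,0,0],0,0],[[0.3,0,0],0,0],[[0.3,0,0],0,0],[[-0.4,0,0],0,0],[[0,0,-0.8],0,0],[[0,0,-0.8],0,0],[[0,0,-0.8],0,0]]'

```text
clock: 10.1
tool_pos: [0.5854, 0.2864, 0.1003]
ee_rot: [[-0.007, 1.0, -0.0], [1.0, 0.007, -0.0], [-0.0, -0.0, -1.0]]
wrist_force: [-0.3, -0.2, -0.7]
opening: 0.0427
grip_force: 0.0
```

play_rows --steps '[[[-0.9,-0.6,0],0,1],[[-0.9,-0.6,0],0,1],[[-0.9,-0.6,0],0,1],[[-0.9,-0.6,0],0,1],[[-0.9,-0.6,0],0,1],[[-0.9,-0.5,0],0,1]]'

```text
clock: 10.85
tool_pos: [0.4459, 0.0686, 0.0993]
ee_rot: [[-0.007, 1.0, 0.0], [1.0, 0.007, -0.0], [-0.0, 0.0, -1.0]]
wrist_force: [-0.1, -0.7, -0.4]
opening: -0.0003
grip_force: 0.0
```

```bash
python3 - <<'E'
from h import *
plan((.443,.062,.005),90)
a=snap('top','t2.png'); print(pegs(a)['red'])
E
```

```text
t 10.85 pos [0.4459 0.0686 0.0993] heading 90.4 open -0.0003 F [-0.1 -0.7 -0.4]
shift units [-0.16 -0.07  2.36]
yaw units (after shift) 0.05
[(119, [array([0.619, 0.32 ]), array([0.551, 0.318])], 0.068)]
```

play_rows --steps '[[[-0.1,0,0.8],0,1],[[0,0,0.8],0,1],[[0,0,0.6],0,1],[[0,0,0.14],0,1],[[-0.25,0,0],0,1],[[-0.25,0,0],0,1],[[-0.25,0,0],0,1],[[-0.25,0,0],0,1]]'

```text
clock: 11.9
tool_pos: [0.4477, 0.0256, 0.0062]
ee_rot: [[-0.008, 1.0, 0.001], [1.0, 0.008, 0.0], [0.0, 0.001, -1.0]]
wrist_force: [0.2, 0.9, -0.2]
opening: -0.0001
grip_force: 0.0
```

play_rows --steps '[[[-0.25,0,0],0,1],[[-0.25,0,0],0,1],[[0,0,0],0,1],[[0.4,0,0],0,1],[[0,0,-0.8],0,1],[[0,0,-0.8],0,1],[[0,0,-0.8],0,0]]'

```text
clock: 12.78
tool_pos: [0.4472, 0.0238, 0.1026]
ee_rot: [[-0.009, 1.0, -0.0], [1.0, 0.009, 0.0], [0.0, -0.0, -1.0]]
wrist_force: [0.5, 0.1, -0.2]
opening: 0.017
grip_force: 0.0
```

```bash
python3 - <<'E'
from h import *
plan((.392,-.058,.10),61); snap('wrist','w3.png')
E
```

```text
t 12.78 pos [0.4472 0.0238 0.1026] heading 90.5 open 0.017 F [ 0.5  0.1 -0.2]
shift units [-2.03 -1.4   0.07]
yaw units (after shift) 3.69
```

View pics/w3.png

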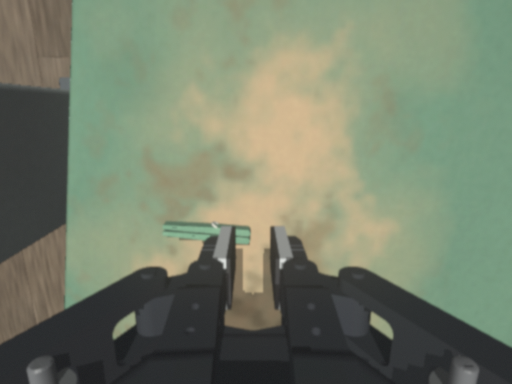

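The green peg runs from (164,229) to (250,237), now nearly along world x. I'll get its position from the hand-eye calibration.

```bash
cat >> h.py <<'E'
def wray(px,z):
    s=status.get_state(); c=vision.camera_model('wrist'); H=np.array(c['hand_eye']); R=np.array(s['ee_rot']); p=np.array(s['tool_pos'])
    out=[]
    for u,v in px:
        d=R@H[:3,:3]@np.array([(u-c['cx'])/c['fx'],(v-c['cy'])/c['fy'],1]); o=p+R@H[:3,3]
        out.append((o+d*(z-o[2])/d[2])[:2].round(3))
    return out
E
python3 - <<'E'
from h import *
e=wray([(164,229),(250,237)],.009); print(e,np.linalg.norm(e[0]-e[1]),[topan(q) for q in e])
E
```

```text
[array([ 0.378, -0.01 ]), array([ 0.45 , -0.017])] 0.07233947746562731 [array([-0.26 , -0.157]), array([-0.196, -0.189])]
```

play_rows --steps '[[[-1,-0.7,0],0,0],[[-1,-0.7,0],0,0],[[0,0,0],1,0],[[0,0,0],1,0],[[0,0,0],1,0],[[0,0,0],0.7,0],[[0,0,0],0,0]]'

```text
clock: 13.7
tool_pos: [0.3922, -0.0571, 0.1015]
ee_rot: [[0.485, 0.874, 0.0], [0.874, -0.485, 0.0], [0.0, -0.0, -1.0]]
wrist_force: [0.3, 0.2, 0.1]
opening: 0.0431
grip_force: 0.0
```

play_rows --steps '[[[0,0,0.8],0,0],[[0,0,0.8],0,0],[[0,0,0.6],0,0],[[0,0,0.28],0,0],[[0,0,0],0,0]]'

```text
clock: 14.32
tool_pos: [0.3919, -0.0577, 0.0022]
ee_rot: [[0.486, 0.874, -0.001], [0.874, -0.486, 0.0], [-0.0, -0.001, -1.0]]
wrist_force: [0.6, 0.3, 0.3]
opening: 0.0429
grip_force: 0.0
```

```bash
python3 - <<'E'
from h import *
plan((.391,-.055,.003),61); snap('wrist','w4.png')
E
```

```text
t 14.32 pos [ 0.3919 -0.0577  0.0022] heading 60.9 open 0.0429 F [0.6 0.3 0.3]
shift units [ 0.05 -0.05 -0.02]
yaw units (after shift) -0.01
```

View pics/w4.png

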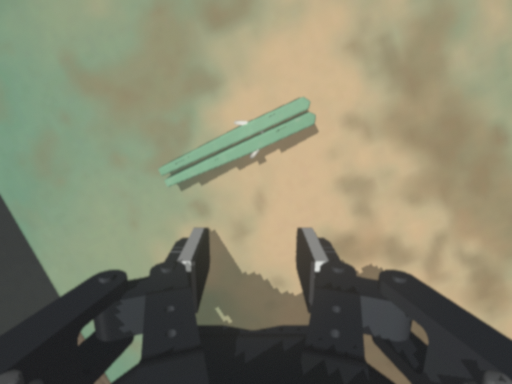

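The green peg is ahead of the prongs, centred at about (240,142), a few mm to the left. I'll start the sweep with that correction.

play_rows --steps '[[[0.3,-0.1,-0.03],0,0],[[0.3,0,0],0,0],[[0.3,0,0],0,0],[[0.3,0,0],0,0],[[0.3,0,0],0,0],[[0.3,0,0],0,0],[[0.3,0,0],0,0],[[0.3,0,0],0,0]]'

```text
clock: 15.38
tool_pos: [0.4357, 0.0285, 0.0036]
ee_rot: [[0.487, 0.873, -0.0], [0.873, -0.487, 0.0], [0.0, -0.0, -1.0]]
wrist_force: [-0.4, -0.3, -0.3]
opening: 0.0429
grip_force: 0.0
```

play_rows --steps '[[[0.3,0,0],0,0],[[0.3,0,0],0,0],[[0.3,0,0],0,0],[[0.3,0,0],0,0],[[0.3,0,0],0,0],[[0.3,0,0],0,0],[[0.3,0,0],0,0],[[0.3,0,0],0,0]]'

```text
clock: 16.38
tool_pos: [0.4825, 0.1124, 0.0037]
ee_rot: [[0.487, 0.873, 0.0], [0.873, -0.487, 0.0], [0.0, 0.0, -1.0]]
wrist_force: [0.7, -0.7, -0.0]
opening: 0.0425
grip_force: 0.0
```

```bash
python3 - <<'E'
from h import *
plan(None); snap('wrist','w5.png'); p=status.get_state()['tool_pos']; print(topan(p))
E
```

```text
t 16.38 pos [0.4825 0.1124 0.0037] heading 60.9 open 0.0425 F [ 0.7 -0.7 -0. ]
[-0.119 -0.079]
```

View pics/w5.png

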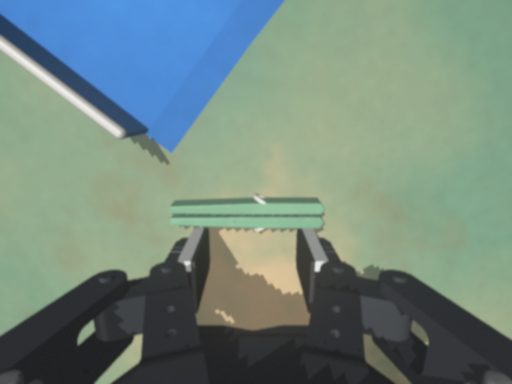

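The green peg is flush. The pan's lip corner, near (172,150), lines up with its left end, so I'll bias a little to the right while advancing.

play_rows --steps '[[[0.3,0.06,0],0,0],[[0.3,0.06,0],0,0],[[0.3,0.06,0],0,0],[[0.3,0.06,0],0,0],[[0.3,0.06,0],0,0],[[0.3,0.06,0],0,0],[[0.3,0.06,0],0,0],[[0.3,0.06,0],0,0]]'

```text
clock: 17.42
tool_pos: [0.5461, 0.1868, 0.0037]
ee_rot: [[0.487, 0.873, 0.0], [0.873, -0.487, 0.0], [0.0, 0.0, -1.0]]
wrist_force: [-0.6, -0.7, 0.4]
opening: 0.0429
grip_force: 0.1
```

play_rows --steps '[[[0.3,0,0],-0.4,0],[[0.3,0,0],-0.4,0],[[0.3,0,0],-0.4,0],[[0.3,0,0],-0.4,0]]'

```text
clock: 17.92
tool_pos: [0.5657, 0.2305, 0.0037]
ee_rot: [[0.28, 0.96, 0.0], [0.96, -0.28, 0.0], [0.0, 0.0, -1.0]]
wrist_force: [-0.5, -0.4, 0.3]
opening: 0.0424
grip_force: 0.1
```

```bash
python3 - <<'E'
from h import *
plan(None); snap('wrist','w6.png'); p=status.get_state()['tool_pos']; print(topan(p))
E
```

```text
t 17.93 pos [0.5657 0.2305 0.0037] heading 73.8 open 0.0424 F [-0.5 -0.4  0.3]
[0.001 0.003]
```

View pics/w6.png

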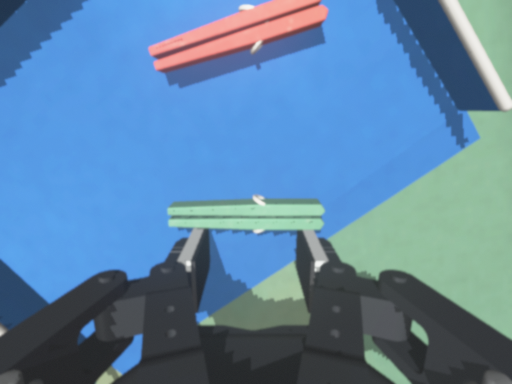

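The green peg is just through the mouth and flush on the prongs, with red lying deeper. I've now used all ten views, so I'll work from masks and numbers from here.

play_rows --steps '[[[0.3,0,0],-0.6,0],[[0.3,0,0],-0.6,0],[[0.3,0,0],-0.6,0],[[0,0,0],0,0],[[-0.4,0,0],0,0],[[0,0,-0.8],0,0],[[0,0,-0.8],0,0],[[0,0,-0.8],0,0]]'

```text
clock: 18.98
tool_pos: [0.5719, 0.2472, 0.1006]
ee_rot: [[0.037, 0.999, -0.0], [0.999, -0.037, -0.0], [-0.0, -0.0, -1.0]]
wrist_force: [-0.1, 0.5, -0.6]
opening: 0.0424
grip_force: 0.0
```

```bash
python3 - <<'E'
from h import *
# behind yellow, heading 71.5
h=np.radians(71.5); d=np.array([np.cos(h),np.sin(h)]); t=np.array([.39,-.21])-.042*d; print(t)
plan((*t,.10),71.5)
E
```

```text
[ 0.3766732  -0.24982959]
t 18.98 pos [0.5719 0.2472 0.1006] heading 87.9 open 0.0424 F [-0.1  0.5 -0.6]
shift units [-12.6   -4.42   0.02]
yaw units (after shift) 2.05
```

play_rows --steps '[[[-0.97,-0.34,0],0,0],[[-0.97,-0.34,0],0,0],[[-0.97,-0.34,0],0,0],[[-0.97,-0.34,0],0,0],[[-0.97,-0.34,0],0,0],[[-0.97,-0.34,0],0,0],[[-0.97,-0.34,0],0,0],[[-0.97,-0.34,0],0,0]]'

```text
clock: 19.98
tool_pos: [0.4513, -0.0598, 0.0996]
ee_rot: [[0.037, 0.999, 0.0], [0.999, -0.037, -0.0], [-0.0, 0.0, -1.0]]
wrist_force: [0.9, -0.9, -0.2]
opening: 0.0428
grip_force: 0.0
```

play_rows --steps '[[[-0.97,-0.34,0],0,0],[[-0.97,-0.34,0],0,0],[[-0.97,-0.34,0],0,0],[[-0.97,-0.34,0],0,0],[[-0.97,-0.34,0],0,0],[[0,0,0],1,0],[[0,0,0],1,0],[[0,0,0],0,0]]'

```text
clock: 20.98
tool_pos: [0.3772, -0.2497, 0.0995]
ee_rot: [[0.309, 0.951, -0.0], [0.951, -0.309, -0.0], [-0.0, -0.0, -1.0]]
wrist_force: [0.3, 0.1, -0.3]
opening: 0.0426
grip_force: 0.0
```

```bash
cat >> h.py <<'E'
def wends(lo,hi,vmax=300):
    im=vision.snapshot('wrist'); m=cv2.inRange(cv2.cvtColor(im,cv2.COLOR_RGB2HSV),lo,hi); m[vmax:]=0
    m=cv2.morphologyEx(m,cv2.MORPH_OPEN,np.ones((3,3),np.uint8))
    n,l,st,ce=cv2.connectedComponentsWithStats(m); 
    for i in np.argsort(-st[1:,4])[:2]+1:
        (c,wh,a)=cv2.minAreaRect(np.argwhere(l==i)[:,::-1].astype(np.float32)); b=cv2.boxPoints((c,wh,a))
        e=((b[0]+b[3])/2,(b[1]+b[2])/2) if wh[0] and np.hypot(*(b[0]-b[1]))>np.hypot(*(b[1]-b[2])) else ((b[0]+b[1])/2,(b[2]+b[3])/2)
        E=wray(e,.009); print(int(st[i,4]),np.round(e,0).tolist(),E,round(float(np.linalg.norm(E[0]-E[1])),3),[topan(q) for q in E])
def topinpan(im):
    hsv=cv2.cvtColor(im,cv2.COLOR_RGB2HSV); c=vision.camera_model('top'); 
    P=[np.array(c['R'])@np.array([*toworld(q),.004])+np.array(c['t']).ravel() for q in [(-.107,-.06),(.107,-.06),(.107,.14),(-.107,.14)]]
    uv=np.array([[c['fx']*p[0]/p[2]+c['cx'],c['fy']*p[1]/p[2]+c['cy']] for p in P]).round().astype(np.int32)
    k=np.zeros(hsv.shape[:2],np.uint8); cv2.fillConvexPoly(k,uv,255)
    for nm,lo,hi in [('red',(0,100,60),(8,255,255)),('green',(55,75,40),(92,255,255)),('yellow',(18,60,60),(40,255,255))]:
        m=cv2.inRange(hsv,lo,hi)&k; n,l,st,ce=cv2.connectedComponentsWithStats(m)
        for i in range(1,n):
            if st[i,4]<30: continue
            cc,wh,a=cv2.minAreaRect(np.argwhere(l==i)[:,::-1].astype(np.float32)); b=cv2.boxPoints((cc,(wh[0]+1,wh[1]+1),a))
            e=((b[0]+b[3])/2,(b[1]+b[2])/2) if np.hypot(*(b[0]-b[1]))>np.hypot(*(b[1]-b[2])) else ((b[0]+b[1])/2,(b[2]+b[3])/2)
            E=[ray('top',*q,.011)[:2] for q in e]; print(nm,int(st[i,4]),[topan(q) for q in E],round(float(np.linalg.norm(E[0]-E[1])),3))
E
python3 - <<'E'
from h import *
plan((.377,-.25,.003),71.5)
wends((21,90,120),(34,255,255))
topinpan(vision.snapshot('top'))
E
```

```text
t 20.98 pos [ 0.3772 -0.2497  0.0995] heading 72.0 open 0.0426 F [ 0.3  0.1 -0.3]
shift units [-0.01 -0.    2.41]
yaw units (after shift) 0.06
red 84 [array([0.079, 0.067]), array([0.019, 0.088])] 0.063
green 241 [array([ 0.107, -0.044]), array([ 0.012, -0.043])] 0.094
green 123 [array([0.054, 0.034]), array([-0.011,  0.057])] 0.068
```

```bash
python3 - <<'E'
from h import *
s=status.get_state(); im=snap('wrist','w7.png'); hsv=cv2.cvtColor(im,cv2.COLOR_RGB2HSV)
c=vision.camera_model('wrist');H=np.array(c['hand_eye']);R=np.array(s['ee_rot']);p=np.array(s['tool_pos'])
for X in [(.423,-.217,.009),(.39,-.21,.009),(.357,-.202,.009)]:
    q=np.linalg.inv(H)@np.r_[R.T@(np.array(X)-p),1]; u,v=c['fx']*q[0]/q[2]+c['cx'],c['fy']*q[1]/q[2]+c['cy']; print(X,round(u),round(v))
print(hsv[200:250:4,200:320:12].tolist().__str__()[:2500])
wends((18,60,160),(36,255,255))
wends((22,80,60),(36,255,255))
E
```

```text
(0.423, -0.217, 0.009) 295 135
(0.39, -0.21, 0.009) 250 140
(0.357, -0.202, 0.009) 205 143
[[[37, 50, 162], [37, 52, 168], [32, 50, 167], [27, 59, 174], [21, 72, 192], [19, 78, 200], [20, 80, 202], [20, 77, 195], [18, 80, 198], [19, 80, 205]], [[39, 50, 159], [38, 50, 164], [34, 52, 168], [26, 59, 173], [21, 72, 192], [19, 79, 203], [18, 80, 204], [20, 77, 193], [19, 80, 198], [18, 81, 205]], [[37, 49, 155], [38, 51, 161], [35, 50, 169], [26, 60, 175], [22, 70, 192], [20, 80, 202], [19, 79, 203], [19, 76, 197], [20, 78, 195], [18, 81, 205]], [[36, 50, 153], [35, 52, 158], [34, 52, 168], [24, 64, 182], [22, 71, 191], [19, 78, 200], [20, 78, 200], [19, 77, 201], [19, 80, 197], [19, 82, 206]], [[37, 50, 154], [34, 52, 158], [34, 53, 164], [24, 65, 183], [22, 69, 188], [21, 77, 198], [20, 74, 194], [20, 79, 201], [19, 80, 200], [19, 82, 205]], [[40, 49, 157], [34, 52, 156], [32, 50, 162], [25, 62, 178], [23, 68, 188], [21, 72, 194], [20, 73, 186], [20, 78, 200], [19, 79, 199], [18, 81, 205]], [[40, 49, 156], [32, 52, 153], [29, 55, 159], [26, 59, 174], [22, 70, 187], [21, 70, 190], [21, 
[... 548 characters left out ...]
159], [26, 59, 164], [26, 61, 172], [25, 63, 175], [23, 66, 182], [22, 73, 186], [20, 69, 136], [24, 9, 137]], [[36, 22, 57], [34, 53, 160], [30, 52, 163], [26, 60, 166], [25, 62, 161], [25, 63, 177], [23, 68, 181], [21, 69, 180], [19, 72, 128], [20, 14, 106]], [[34, 35, 51], [34, 52, 166], [30, 53, 167], [27, 59, 170], [25, 59, 112], [24, 65, 180], [23, 67, 182], [21, 70, 178], [20, 73, 126], [20, 34, 68]]]
39558 [[291.0, 0.0], [291.0, 287.0]] [array([ 0.445, -0.13 ]), array([ 0.385, -0.339])] 0.217 [array([-0.24 , -0.293]), array([-0.37 , -0.467])]
711 [[206.0, 301.0], [232.0, 253.0]] [array([ 0.312, -0.329]), array([ 0.348, -0.294])] 0.05 [array([-0.435, -0.432]), array([-0.389, -0.412])]
```

```bash
python3 - <<'E'
from h import *
hsv=cv2.cvtColor(cv2.imread('pics/w7.png'),cv2.COLOR_BGR2HSV)
for u in (215,235,250,265,285): print(u,[hsv[v,u].tolist() for v in range(115,165,5)])
lab=cv2.cvtColor(cv2.imread('pics/w7.png'),cv2.COLOR_BGR2LAB)
b=lab[...,2].astype(float)-128; a=lab[...,1].astype(float)-128
for T in (24,28):
    m=((b>T)&(b-3*a>T-6)).astype(np.uint8); m[290:]=0; n,l,st,_=cv2.connectedComponentsWithStats(m)
    print(T,st[np.argsort(-st[1:,4])[:3]+1].tolist())
E
```

```text
215 [[28, 57, 165], [28, 54, 166], [28, 52, 171], [27, 68, 234], [25, 72, 156], [27, 73, 224], [24, 62, 123], [25, 60, 179], [30, 53, 170], [34, 50, 167]]
235 [[23, 64, 184], [23, 67, 187], [24, 71, 190], [27, 69, 234], [25, 78, 217], [27, 75, 220], [27, 60, 110], [31, 52, 161], [30, 52, 161], [27, 57, 157]]
250 [[21, 70, 189], [21, 70, 183], [26, 74, 222], [27, 71, 230], [27, 71, 231], [25, 80, 211], [21, 71, 125], [22, 71, 159], [22, 72, 155], [22, 71, 155]]
265 [[20, 70, 192], [21, 71, 180], [27, 65, 235], [26, 74, 222], [26, 70, 234], [24, 76, 198], [23, 71, 115], [21, 73, 158], [19, 78, 157], [21, 73, 157]]
285 [[20, 74, 193], [21, 72, 176], [27, 65, 237], [24, 78, 189], [27, 69, 234], [23, 78, 148], [19, 78, 143], [18, 79, 175], [19, 78, 176], [20, 74, 179]]
24 [[204, 121, 98, 21, 1429], [307, 202, 1, 1, 1], [311, 216, 1, 1, 1]]
28 [[213, 133, 64, 8, 181], [273, 132, 28, 7, 75], [218, 127, 12, 6, 24]]
```

The yellow peg is where expected: box (204–302, 121–142), centred on the prongs. I'll go down and sweep.

play_rows --steps '[[[0,0,0.8],0,0],[[0,0,0.8],0,0],[[0,0,0.6],0,0],[[0,0,0.2],0,0],[[0.2,0,0],0,0],[[0.3,0,0],0,0],[[0.3,0,0],0,0],[[0.3,0,0],0,0]]'

```text
clock: 22.22
tool_pos: [0.3923, -0.2064, 0.0042]
ee_rot: [[0.308, 0.952, 0.001], [0.952, -0.308, -0.0], [-0.0, 0.001, -1.0]]
wrist_force: [0.2, -0.1, 0.6]
opening: 0.0427
grip_force: 0.1
```

play_rows --steps '[[[0.3,0,0],0,0],[[0.3,0,0],0,0],[[0.3,0,0],0,0],[[0.3,0,0],0,0],[[0.3,0,0],0,0],[[0.3,0,0],0,0],[[0.3,0,0],0,0],[[0.3,0,0],0,0]]'

```text
clock: 23.22
tool_pos: [0.4216, -0.1152, 0.0037]
ee_rot: [[0.308, 0.951, 0.0], [0.951, -0.308, 0.0], [0.0, 0.0, -1.0]]
wrist_force: [0.5, -0.1, 0.4]
opening: 0.0427
grip_force: 0.0
```

```bash
cat >> h.py <<'E'
def wyel():
    im=vision.snapshot('wrist'); lab=cv2.cvtColor(im,cv2.COLOR_RGB2LAB); b=lab[...,2].astype(float)-128; a=lab[...,1].astype(float)-128
    m=((b>24)&(b-3*a>18)).astype(np.uint8); m[290:]=0; n,l,st,_=cv2.connectedComponentsWithStats(m)
    i=np.argmax(st[1:,4])+1; p=np.argwhere(l==i)[:,::-1]; L=p[p[:,0]<p[:,0].min()+6].mean(0); Rr=p[p[:,0]>p[:,0].max()-6].mean(0)
    E=wray([L,Rr],.009); print('yellow',st[i].tolist(),L.round(),Rr.round(),E,[topan(q) for q in E])
E
python3 - <<'E'
from h import *
plan(None); wyel(); print(topan(status.get_state()['tool_pos']))
E
```

```text
t 23.23 pos [ 0.4216 -0.1152  0.0037] heading 72.1 open 0.0427 F [ 0.5 -0.1  0.4]
yellow [173, 202, 156, 13, 1711] [176. 209.] [325. 208.] [array([ 0.395, -0.086]), array([ 0.461, -0.107])] [array([-0.271, -0.234]), array([-0.217, -0.277])]
[-0.256 -0.27 ]
```

play_rows --steps '[[[0.35,0,0],0,0],[[0.35,0,0],0,0],[[0.35,0,0],0,0],[[0.35,0,0],0,0],[[0.35,0,0],0,0],[[0.35,0,0],0,0],[[0.35,0,0],0,0],[[0.35,0,0],0,0]]'

```text
clock: 24.28
tool_pos: [0.4561, -0.0085, 0.0037]
ee_rot: [[0.308, 0.951, 0.0], [0.951, -0.308, 0.0], [0.0, 0.0, -1.0]]
wrist_force: [0.1, -0.0, -0.0]
opening: 0.0429
grip_force: 0.0
```

play_rows --steps '[[[0.35,0,0],0,0],[[0.35,0,0],0,0],[[0.35,0,0],0,0],[[0.35,0,0],0,0],[[0.35,0,0],0,0],[[0.35,0,0],0,0],[[0.35,0,0],0,0],[[0.3,0,0],0,0]]'

```text
clock: 25.28
tool_pos: [0.49, 0.0962, 0.0037]
ee_rot: [[0.308, 0.951, 0.0], [0.951, -0.308, 0.0], [0.0, 0.0, -1.0]]
wrist_force: [-0.9, -0.6, 0.7]
opening: 0.0424
grip_force: 0.1
```

```bash
python3 - <<'E'
from h import *
plan(None); wyel(); print(topan(status.get_state()['tool_pos']))
E
```

```text
t 25.27 pos [0.49   0.0962 0.0037] heading 72.1 open 0.0424 F [-0.9 -0.6  0.7]
yellow [173, 202, 156, 27, 3387] [176. 215.] [325. 214.] [array([0.462, 0.123]), array([0.529, 0.102])] [array([-0.135, -0.062]), array([-0.08 , -0.106])]
[-0.117 -0.097]
```

play_rows --steps '[[[0.3,0,0],0,0],[[0.3,0,0],0,0],[[0.3,0,0],0,0],[[0.3,0,0],0,0],[[0.3,0,0],0,0],[[0.3,0,0],0,0],[[0.3,0,0],0,0],[[0.3,0,0],0,0]]'

```text
clock: 26.32
tool_pos: [0.5195, 0.1874, 0.0037]
ee_rot: [[0.308, 0.951, 0.0], [0.951, -0.308, 0.0], [0.0, 0.0, -1.0]]
wrist_force: [-0.3, -0.1, -0.7]
opening: 0.0429
grip_force: 0.1
```

play_rows --steps '[[[0.25,0,0],-0.6,0],[[0.25,0,0],-0.6,0],[[0.25,0,0],-0.6,0],[[0.25,0,0],-0.6,0],[[0.25,0,0],-0.6,0],[[0,0,0],0,0]]'

```text
clock: 27.08
tool_pos: [0.5264, 0.2365, 0.0036]
ee_rot: [[-0.106, 0.994, 0.0], [0.994, 0.106, 0.0], [0.0, 0.0, -1.0]]
wrist_force: [0.5, -0.1, -0.2]
opening: 0.0426
grip_force: 0.0
```

```bash
python3 - <<'E'
from h import *
plan(None); wyel(); print(topan(status.get_state()['tool_pos']))
E
```

```text
t 27.07 pos [0.5264 0.2365 0.0036] heading 96.1 open 0.0426 F [ 0.5 -0.1 -0.2]
yellow [177, 213, 148, 5, 362] [180. 215.] [321. 214.] [array([0.492, 0.248]), array([0.558, 0.255])] [array([-0.062,  0.044]), array([0.002, 0.027])]
[-0.034  0.021]
```

Both yellow ends are now well inside the pan. I'll push 8 mm more for margin, then withdraw and check from the top.

play_rows --steps '[[[0.2,0,0],-0.3,0],[[0,0,0],0,0],[[-0.4,0,0],0,0],[[-0.3,0,-0.7],0,0],[[0,0,-0.9],0,0],[[0,0,-0.9],0,0],[[0,0,-0.9],0,0]]'

```text
clock: 28.0
tool_pos: [0.5298, 0.2146, 0.1409]
ee_rot: [[-0.146, 0.989, 0.0], [0.989, 0.146, -0.0], [-0.0, 0.0, -1.0]]
wrist_force: [-0.3, 0.3, 0.2]
opening: 0.043
grip_force: 0.0
```

play_rows --steps '[[[-0.95,-0.3,0],0,0],[[-0.95,-0.3,0],0,0],[[-0.95,-0.3,0],0,0],[[-0.95,-0.3,0],0,0],[[-0.95,-0.3,0],0,0],[[-0.95,-0.3,0],0,0],[[0,0,0],0,0]]'

```text
clock: 28.88
tool_pos: [0.4914, -0.023, 0.1397]
ee_rot: [[-0.142, 0.99, 0.0], [0.99, 0.142, -0.001], [-0.001, -0.0, -1.0]]
wrist_force: [0.5, -0.2, -0.1]
opening: 0.0423
grip_force: 0.0
```

```bash
python3 - <<'E'
from h import *
plan(None); a=snap('top','t9.png'); topinpan(a)
o=cv2.cvtColor(cv2.imread('pics/top0.png'),cv2.COLOR_BGR2RGB)
for n,(u,v) in dict(reel=(318,195),pot=(380,140),chalk=(386,188)).items():
    t=o[v-16:v+17,u-16:u+17]; r=cv2.matchTemplate(a[v-26:v+27,u-26:u+27],t,cv2.TM_CCOEFF_NORMED); print(n,r.max().round(3),np.array(cv2.minMaxLoc(r)[3])-10)
E
```

```text
t 28.88 pos [ 0.4914 -0.023   0.1397] heading 98.2 open 0.0423 F [ 0.5 -0.2 -0.1]
red 81 [array([0.079, 0.067]), array([0.019, 0.088])] 0.063
green 198 [array([ 0.107, -0.044]), array([ 0.017, -0.043])] 0.089
green 125 [array([0.054, 0.034]), array([-0.011,  0.057])] 0.068
yellow 108 [array([0.001, 0.036]), array([-0.065,  0.047])] 0.067
reel 0.718 [ 1 -1]
pot 0.997 [0 0]
chalk 0.695 [ 0 -1]
```

```bash
python3 -c "
from plant import workorder
print(workorder.close_job())"
```

```text
the job is handed in; nothing more can be done
None
```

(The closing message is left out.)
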